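# Wind the sample vial into the light gate

### The arm

A 6-joint arm with a two-finger parallel gripper is mounted at the origin on a cart in front of the work surface, level with it; the furniture and walls round the work are solid. World frame = base frame: x ahead of the robot, y to its left, z up, the work surface at z = 0. Lengths are in m, angles in degrees, forces in N, time in s.
With the tool pointing down it reaches from about 0.375 to 0.925 m from the base axis. Payload 5.7 kg.
Tool frame: the origin (TCP) lies midway between the tips of the shut fingers; the grasp point (between the pads) lies 19 mm behind it; z points along the fingers, y is the line along which they close (so a half turn about z gives the same grasp; the last joint's range is limited). The gripper opens to 85 mm and grips with 20 to 120 N. Pads are 22 mm wide; open, the fingers measure 114 mm over their backs; the gripper's body (76 mm by 85 mm) begins 54 mm behind the grasp point. The pads swing forward as they close: fully open they stand 13 mm farther back than shut.
Start: joints at [63.077, 20.558, 86.54, -0, 72.909, -6.595], TCP at [0.208, 0.563, 0.231] pointing down, gripper open.
Joint ranges: [-170.27, 170.27], [-57.76, 135], [12.27, 136.19], [-55.21, 235.2], [11.17, 155.16], [-170.74, 170.74]. Speed limits (degrees/s): [136.94, 136.94, 180, 180, 180, 180].

### API

Orientations are given as [roll, pitch, yaw] about the fixed x, y, z axes, in that order (R = Rz(yaw) Ry(pitch) Rx(roll)).
In Python, from rig import ctrl gives the robot as it stands.
- The arm moves only by the tool drive_tool, never from a script. Its argument "moves" is a list of rows, each an object with "dr": the turn, a rotation vector about the tool's x, y, z in degrees, a list of three; "xyz": the shift along the tool's x, y, z in mm, a list of three; "jaw": the finger opening in mm, from 0 to 85.4. A call has exactly 8 rows; each row shifts and turns the commanded pose from where the row before left it, along the tool's axes as they then stand; what a row does not reach is not made up. A row lasts 1/8 s, in which the tool goes at most 62.5 mm and 10.7 degrees, less where a joint would pass 70% of its speed; a pose out of reach is approached as far as the arm can. A call with a gripper value outside its range is refused whole. The fingers move at their own pace and stop on an object; "grip_force" is the grip in N (left out, the last holds). Time passes only in rows, so rows that do not move let the fingers close, or fill a call up. It gives the time, the measured TCP pose, the force, the opening and the grip force at its end, in the units of the state.
- ctrl.sense(): the state, without advancing time (a new reading comes with each control period).
- ctrl.camera(name): name is "scene" or "side" or "wrist"; returns a dict with "image" (480x640x3 uint8, blue, green, red), "intrinsics" (3x3 intrinsics, pixels), "xyz" and "rotation" of the camera in the world. Camera axes: x right, y down, z forward; pixel columns grow to the right and rows downward; lengths in m; the calibration is good to about 2 mm. A picture is of the moment at which its call begins. There is no depth.
- ctrl.hand_in(): hands the job in; it is judged then, once.
The state is a dict: "clock": time; "joint_pos": joint angles; "qd": joint speeds; "joint_efforts": joint torques, N m; "position": TCP position; "tool_rot": TCP orientation; "wrist_force": force on the tool from outside, world axes, zero at the start; "wrist_torque": the same for the moment, N m; "width": opening from 0.0 (shut) to 1.0 (fully open); "grasp_force": force on a finger pad.
Only numpy, scipy, OpenCV 4.12 (cv2) and the standard library are available. Lean on these libraries where they do the work, as an engineer would, in place of code of your own. Each camera call takes 0.05 s, during which the arm holds its last target. There are 200 camera calls.

### The job

Wind the vial along the hand-cranked slide until it stands in the middle of the light gate, right under the arch. Hold the crank that sits on the slide's square shaft end by its knob, turn it clockwise as many full turns as that takes without letting it ride up off the shaft, then let go and leave it seated. Do not touch the vial.

Things in the scene. Friction and masses are not known exactly. Their poses are not given: they have to be found in the camera images.
- crank: Crank loose on an upright square shaft end (14 mm, 18 mm engaged). Origin: underside of the 32x32x18 mm hub, on the shaft axis, 51 mm above the worktop; x along the arm to the knob, z up. Knob: free-spinning black upright cylinder, 20 mm diameter, axis at x = 40 mm, z = 18 to 68 mm: lead it round that circle, no gripper turn needed. Arm top z = 18 mm. The shorter crank on the worktop is a spare.
- drive_shaft (a joint): Angle of the slide's drive shaft under the crank, rad; 0 at the start, grows clockwise seen from above. Each full clockwise turn (6.283) moves carriage and vial 25 mm away from the grey gear block (72x70 mm, 46 mm high), towards the gate; turning back brings them back. Stop after 4 turns. Takes 0.05 N m, 1 to 2 N at the knob; stays where left.
- vial: Pale frosted vial with a white cap, 23 mm diameter, 52 mm high, upright in the cup of the slide's carriage and carried along by it. Origin: centre of its underside, 35 mm above the worktop. At the start its axis is 115 mm from the shaft axis.
- gate: Light gate: fixed black arch across the slide. Posts 22 mm thick along the slide, 94 mm clear between them; bridge 120 to 132 mm above the worktop. Origin on the worktop midway between the posts, on the slide's centre line; x along the slide, away from the gear block; z up. At the start the vial is 55 to 85 mm short of it (negative x).
Not all that is in view belongs to the job. What is shaped like the gate but orange or yellow is not meant. Leave any brown look-alike of the crank alone.

How it is judged (in metres and radians):
On the way:
1. the crank, held in the fingers and seated, has turned the shaft one full turn (value of joint drive_shaft above 6.283 rad and contact force between crank and the fingers above 1 N and height (world z) of crank below 0.061 m), for 0.1 s.
At the end, for the whole second after the job is handed in: The vial stands upright in the carriage cup (within 10 degrees, height within 5 mm), its axis within 10 mm of the gate centre along and across the slide; the crank is released and seated on the shaft (within 5 mm in height, 10 degrees of level); both are at rest (x of vial in the frame of gate between -0.01 and 0.01 m and y of vial in the frame of gate between -0.01 and 0.01 m and height (world z) of vial between 0.031 and 0.04 m and angle between each of vial, crank's own z axis and vertical below 0.17 rad and height (world z) of crank between 0.046 and 0.056 m and linear speed of each of vial, crank below 0.02 m/s); the robot touches nothing.
It fails at once if the crank rides up off the square shaft end (more than 12 mm) (height (world z) of crank above 0.063 m).
It fails at once if the robot touches the vial (contact force between vial and the fingers above 0.5 N or contact force between vial and the arm above 0.5 N).
It fails at once if the vial is tipped over (more than 30 degrees) (angle between vial's own z axis and vertical above 0.52 rad).
It also fails if it takes over 58 s, if anything falls off the work surface, if the arm or the gripper's body presses on something with over 40 N, if the wrist force passes 120 N, or if a joint passes its speed limit or range.

## Working session

There is one attempt and no reset: what is moved stays moved. The work goes in short steps, Python scripts to look and compute and a tool call to move; the robot and the scene stay as the last step left them, time stands still between calls to the robot, and variables do not carry over. Pictures are saved under pics/ and viewed, at most 10 in all, crops included, and the job is handed in when it is done.

Besides the shell and the picture viewer there is one more tool, called after ">>>" as a command line: name --argument value ..., lists and objects as JSON in quotes. drive_tool: Moves the arm, as the interface text tells. Its arguments: {"type":"object","properties":{"moves":{"type":"array","items":{"type":"object","properties":{"dr":{"type":"array","items":{"type":"number"}},"xyz":{"type":"array","items":{"type":"number"}},"jaw":{"type":"number"}}}},"grip_force":{"type":"number"}},"required":["moves"]}

```bash
mkdir -p pics
cat > h.py <<'E'
import numpy as np, cv2
from rig import ctrl
def ray(c,u,v):
    d=np.linalg.inv(np.array(c["intrinsics"]))@[u,v,1]
    R=np.array(c["rotation"]); return np.array(c["xyz"]),R@d
def onz(c,u,v,z):
    o,d=ray(c,u,v); return o+d*(z-o[2])/d[2]
def proj(c,p):
    q=np.array(c["intrinsics"])@(np.array(c["rotation"]).T@(np.array(p)-c["xyz"])); return q[:2]/q[2]
E
python3 - <<'E'
from h import *
import pickle
for n in ("scene","side"):
    c=ctrl.camera(n); cv2.imwrite(f"pics/{n}0.png",c["image"]); pickle.dump(c,open(n+".pkl","wb"))
    print(n,c["xyz"],np.array(c["rotation"]).round(2).tolist())
s=ctrl.sense(); print(s["clock"],s["position"],s["tool_rot"],s["width"])
E
```

```text
scene [ 0.1802054  -0.49844734  0.72775214] [-137.78, 0.93, -32.35]
side [ 0.4582594  -0.74188564  0.49612909] [-119.88, -0.58, -3.98]
0.1 [0.2081545  0.56208427 0.23053197] [-1.79904947e+02 -1.27528020e-02  1.59672128e+02] 0.9990543209345221
```

View pics/scene0.png

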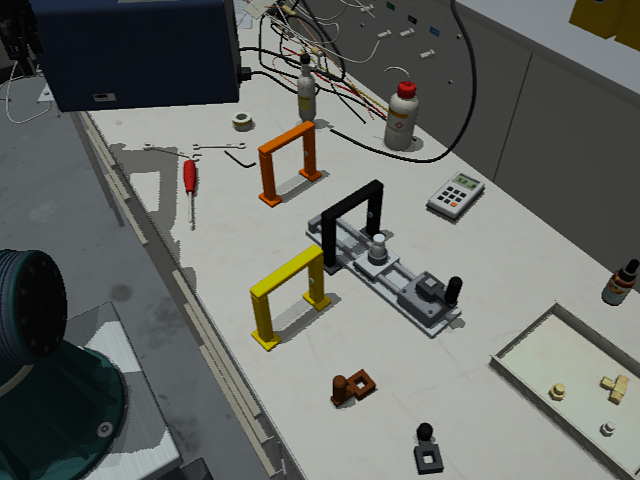

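View pics/side0.png

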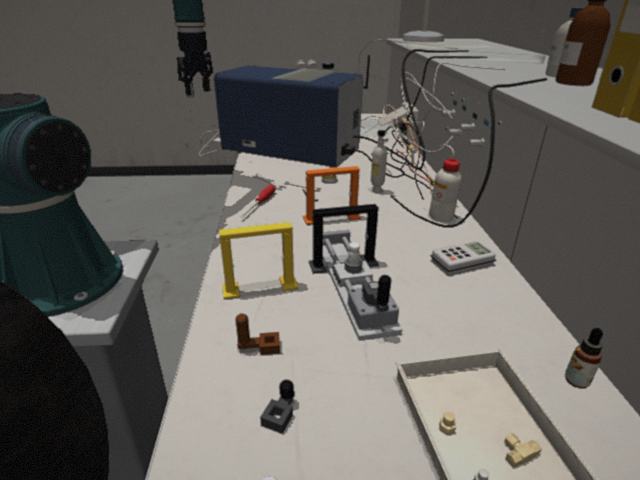

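The scene picture shows four candidates:
- The crank on the grey gear block, with its black knob at (453,290). This is the one I want.
- The dark spare on the worktop at (425,440), not wanted.
- The brown look-alike at (345,388), not wanted.
- The black gate at (350,225), wanted. The orange one at (290,165) and the yellow one at (290,295) are not.

The side view agrees, with the knob at (384,293) and the vial at (353,258). Next is a close crop to check the choice.

```bash
sed -i 's/^def ray/from scipy.spatial.transform import Rotation as Ro\ndef rot(c): return Ro.from_euler("xyz",c["rotation"],degrees=True).as_matrix()\ndef ray/; s/R=np.array(c\["rotation"\])/R=rot(c)/; s/np.array(c\["rotation"\])\.T/rot(c).T/' h.py
python3 - <<'E'
from h import *
import pickle
a=pickle.load(open("scene.pkl","rb")); b=pickle.load(open("side.pkl","rb"))
i=cv2.resize(a["image"][170:345,295:475],None,fx=3.2,fy=3.2,interpolation=cv2.INTER_CUBIC)
j=cv2.resize(b["image"][195:345,300:410],None,fx=2,fy=3.73,interpolation=cv2.INTER_CUBIC)
j=cv2.resize(b["image"][195:345,300:410],(410,560),interpolation=cv2.INTER_CUBIC)[:, :]
cv2.imwrite("pics/crop.png",cv2.resize(np.hstack([i,j[:560]]),(800,455)) )
# black knob: dark blobs
for c,box in ((a,(440,270,470,310)),(b,(372,270,398,312))):
    x0,y0,x1,y1=box; g=c["image"][y0:y1,x0:x1].max(2)
    n,l,s,ce=cv2.connectedComponentsWithStats((g<45).astype(np.uint8))
    for k in range(1,n):
        if s[k,4]>40: print(s[k]+[x0,y0,0,0,0],ce[k]+[x0,y0])
E
```

```text
[440 277  22  33 439] [451.         293.70387244]
[372 276  18  36 415] [382.00963855 293.92048193]
```

View pics/crop.png

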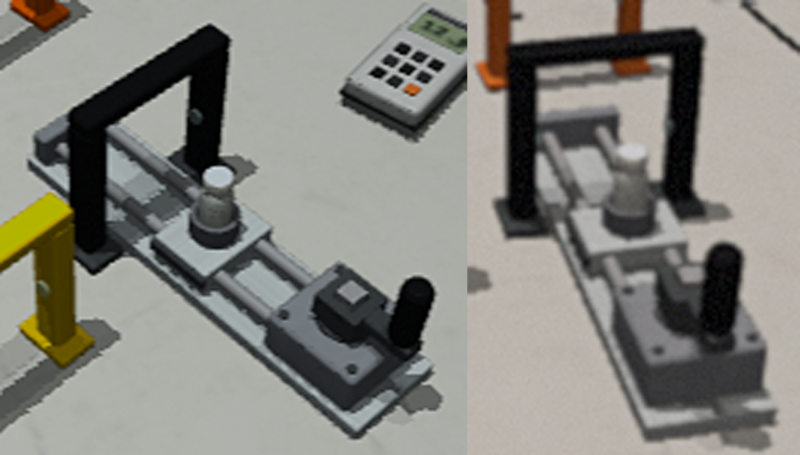

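The crop confirms the choice. The black knob's top is at crop (418,287), the grey shaft square at (353,292), the vial cap at (218,175), and the black bridge's top centre near (150,76).

Run:
```python
from h import *
import pickle
a=pickle.load(open("scene.pkl","rb")); b=pickle.load(open("side.pkl","rb"))
A=lambda x,y:(295+x/2.596,170+y/2.6); B=lambda x,y:(300+(x-467.4)/3.024,195+y/3.033)
P={"knobtop":(A(418,285),B(727,252),.119),"shaft":(A(353,292),B(692,272),.069),"vial":(A(218,175),B(632,152),.087),"gate":(A(150,76),B(605,45),.132)}
X={}
for n,(p,q,z) in P.items():
    u=onz(a,*p,z);v=onz(b,*q,z)
    o1,d1=ray(a,*p);o2,d2=ray(b,*q)
    t=np.linalg.lstsq(np.c_[d1,-d2],o2-o1,rcond=None)[0]
    X[n]=(u+v)/2; print(n,u.round(4),v.round(4),"tri",((o1+d1*t[0]+o2+d2*t[1])/2).round(4))
S=X["shaft"]
for n in X: d=X[n]-S; print(n,np.hypot(*d[:2]).round(4),np.degrees(np.arctan2(d[1],d[0])).round(1))
# knob base & axis
print(onz(a,*A(404,340),.069),onz(b,*B(718,335),.069))
```

```text
knobtop [ 0.6013 -0.1959  0.119 ] [ 0.6023 -0.2017  0.119 ] tri [ 0.6048 -0.1934  0.1134]
shaft [ 0.5987 -0.1534  0.069 ] [ 0.5978 -0.1484  0.069 ] tri [ 0.5959 -0.1559  0.0741]
vial [ 0.5772 -0.0413  0.087 ] [ 0.5777 -0.0455  0.087 ] tri [ 0.5791 -0.039   0.0835]
gate [0.5653 0.0212 0.132 ] [0.5663 0.0134 0.132 ] tri [0.5684 0.0258 0.1264]
knobtop 0.0481 -85.8
shaft 0.0 0.0
vial 0.1095 100.9
gate 0.1713 100.9
[ 0.60029509 -0.19792855  0.069     ] [ 0.60128864 -0.20492194  0.069     ]
```

Run:
```python
from h import *
import pickle
a=pickle.load(open("scene.pkl","rb")); b=pickle.load(open("side.pkl","rb"))
for p in ((60,110),(240,100)): print("box base",onz(a,*p,0))
for p in ((217,140),(335,163)): print("box base side",onz(b,*p,0))
for p in ((217,72),(335,82)): print("box top",[onz(b,*p,z).round(2) for z in (.15,.2,.25)])
print("TCP start px",proj(a,[.208,.563,.231]),proj(b,[.208,.563,.231]))
```

```text
box base [0.22411422 0.81241599 0.        ]
box base [0.62313108 0.59985464 0.        ]
box base side [1.87473198e-01 9.27303836e-01 5.55111512e-17]
box base side [ 6.14766428e-01  6.49726208e-01 -5.55111512e-17]
box top [array([0.12, 1.57, 0.15]), array([0.17, 1.23, 0.2 ]), array([0.22, 0.9 , 0.25])]
box top [array([0.68, 1.29, 0.15]), array([0.64, 0.99, 0.2 ]), array([0.61, 0.7 , 0.25])]
TCP start px [37.06988593 69.19428663] [198.76317471  97.87955955]
```

>>> drive_tool --moves '[{"dr":[0,0,-10.2],"xyz":[0,0,0],"jaw":85},{"dr":[0,0,-10.2],"xyz":[0,0,0],"jaw":85},{"dr":[0,0,0],"xyz":[-25,-49,0],"jaw":85},{"dr":[0,0,0],"xyz":[-25,-49,0],"jaw":85},{"dr":[0,0,0],"xyz":[-25,-49,0],"jaw":85},{"dr":[0,0,0],"xyz":[-25,-49,0],"jaw":85},{"dr":[0,0,0],"xyz":[-25,-49,0],"jaw":85},{"dr":[0,0,0],"xyz":[-25,-49,0],"jaw":85}]' --grip_force 30

```text
clock: 1.1
position: [0.3592, 0.2671, 0.2312]
tool_rot: [-180.0, -0.0, -179.9]
wrist_force: [0.5, -0.7, 0.1]
width: 0.994
grasp_force: 0.0
```

>>> drive_tool --moves '[{"xyz":[-29,-55,0],"dr":[0,0,0],"jaw":85},{"xyz":[-29,-55,0],"dr":[0,0,0],"jaw":85},{"xyz":[-29,-55,0],"dr":[0,0,0],"jaw":85},{"xyz":[-29,-55,0],"dr":[0,0,0],"jaw":85},{"xyz":[-29,-55,0],"dr":[0,0,0],"jaw":85},{"xyz":[-29,-55,0],"dr":[0,0,0],"jaw":85},{"xyz":[-29,-55,0],"dr":[0,0,0],"jaw":85},{"xyz":[-18,-45,0],"dr":[0,0,0],"jaw":85}]'

```text
clock: 2.1
position: [0.5813, -0.1634, 0.2309]
tool_rot: [-180.0, 0.0, -180.0]
wrist_force: [-0.1, 0.6, 0.1]
width: 0.994
grasp_force: 0.0
```

Run:
```python
from h import *
import pickle
c=ctrl.camera("wrist"); cv2.imwrite("pics/w1.png",c["image"]); pickle.dump(c,open("w1.pkl","wb"))
s=ctrl.sense(); print(s["clock"],s["position"],c["xyz"],c["rotation"])
for n,p in dict(knob=[.601,-.196,.119],shaft=[.5985,-.154,.069],vial=[.5768,-.0416,.087]).items(): print(n,proj(c,p))
```

```text
2.15 [ 0.58366539 -0.16910449  0.23094957] [ 0.50096886 -0.16360369  0.37298706] [1.61859471e+02 1.74956547e-02 9.00122654e+01]
knob [271.09318914 263.06651493]
shaft [331.70859987 236.72422453]
vial [487.54119827 215.88161009]
```

View pics/w1.png

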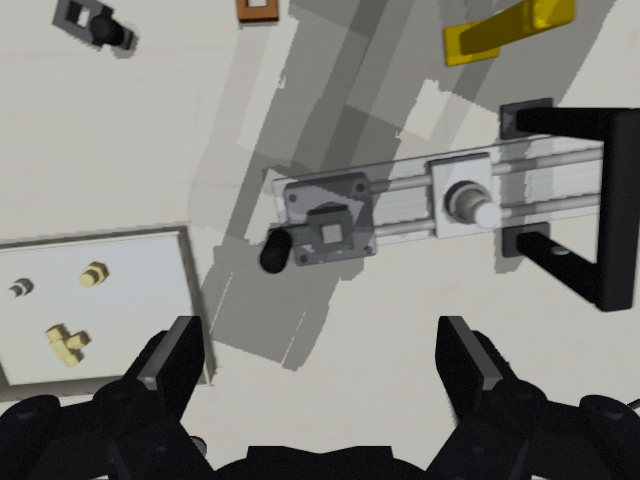

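The wrist picture shows the knob top at (273,258), the shaft square at (331,234), the vial cap at (488,215), and the gate feet at (527,118) and (526,240). All are within 3 px of what I predicted.

Run:
```python
from h import *
import pickle
c=pickle.load(open("w1.pkl","rb"))
k=onz(c,273,258,.119);s=onz(c,331,234,.069);v=onz(c,488,215,.087);g=(onz(c,527,118,.004)+onz(c,526,240,.004))/2
for n,p in zip("ksvg",(k,s,v,g)): print(n,p.round(4),np.hypot(*(p-s)[:2]).round(4),np.degrees(np.arctan2(*(p-s)[1::-1])).round(1))
print("feet dist",np.linalg.norm(onz(c,527,118,.004)-onz(c,526,240,.004)))
```

```text
k [ 0.5974 -0.1946  0.119 ] 0.04 -88.4
s [ 0.5963 -0.1546  0.069 ] 0.0 0.0
v [ 0.5761 -0.0414  0.087 ] 0.115 100.1
g [0.5667 0.0252 0.004 ] 0.1822 99.3
feet dist 0.11292866481893193
```

>>> drive_tool --moves '[{"xyz":[-15,-26,20],"dr":[0,0,0],"jaw":85},{"xyz":[0,0,45],"dr":[0,0,0],"jaw":60},{"xyz":[0,0,45],"dr":[0,0,0],"jaw":60},{"xyz":[0,0,37],"dr":[0,0,0],"jaw":60},{"xyz":[0,0,0],"dr":[0,0,0],"jaw":60},{"xyz":[0,0,0],"dr":[0,0,0],"jaw":40},{"xyz":[0,0,0],"dr":[0,0,0],"jaw":30},{"xyz":[0,0,0],"dr":[0,0,0],"jaw":30}]' --grip_force 25

```text
clock: 3.15
position: [0.5964, -0.1874, 0.086]
tool_rot: [-179.9, 0.1, -179.9]
wrist_force: [-0.1, -0.3, 0.2]
width: 0.352
grasp_force: 0.2
```

Run:
```python
from h import *
import pickle
c=ctrl.camera("wrist"); pickle.dump(c,open("w2.pkl","wb"))
s=ctrl.sense(); print(s["clock"],s["position"],s["width"],s["wrist_force"]); im=c["image"].copy()
for p in ([.5985,-.1948,.119],list(s["position"][:2])+[.119],[.597,-.1545,.069]): cv2.circle(im,tuple(int(round(t)) for t in proj(c,p)),3,(0,0,255),-1)
cv2.imwrite("pics/w2.png",im)
```

```text
3.2 [ 0.59621059 -0.18728587  0.08568518] 0.35225556793274315 [-0.11584349 -0.90129238  0.12721636]
```

View pics/w2.png

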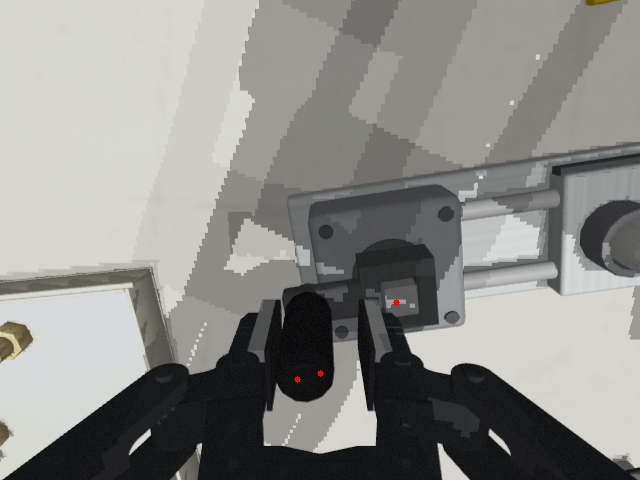

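The wrist view shows the knob between the pads. Its axis is at about column 307 and the gap centre at about 320, so I need to shift about 4 mm in -y and 2 mm in +x before closing.

>>> drive_tool --moves '[{"xyz":[-2,-4,1],"dr":[0,0,0],"jaw":30},{"xyz":[0,0,0],"dr":[0,0,0],"jaw":24},{"xyz":[0,0,0],"dr":[0,0,0],"jaw":22},{"xyz":[0,0,0],"dr":[0,0,0],"jaw":18},{"xyz":[0,0,0],"dr":[0,0,0],"jaw":15},{"xyz":[0,0,0],"dr":[0,0,0],"jaw":15},{"xyz":[0,0,0],"dr":[0,0,0],"jaw":15},{"xyz":[0,0,0],"dr":[0,0,0],"jaw":15}]' --grip_force 25

```text
clock: 4.2
position: [0.5977, -0.1915, 0.0835]
tool_rot: [-179.9, 0.0, -179.9]
wrist_force: [0.2, -5.9, 1.5]
width: 0.228
grasp_force: 24.8
```

>>> drive_tool --moves '[{"xyz":[12,0.2,0],"dr":[0,0,0],"jaw":15},{"xyz":[9.65,4.0,0],"dr":[0,0,0],"jaw":15},{"xyz":[8.3,6.35,0],"dr":[0,0,0],"jaw":15},{"xyz":[6.35,8.3,0],"dr":[0,0,0],"jaw":15},{"xyz":[4.0,9.65,0],"dr":[0,0,0],"jaw":15},{"xyz":[1.35,10.35,0],"dr":[0,0,0],"jaw":15},{"xyz":[0,0,0],"dr":[0,0,0],"jaw":15},{"xyz":[0,0,0],"dr":[0,0,0],"jaw":15}]'

```text
clock: 5.2
position: [0.5519, -0.1499, 0.0833]
tool_rot: [179.8, -0.4, -179.9]
wrist_force: [-8.5, 1.2, 11.6]
width: 0.227
grasp_force: 25.8
```

Run:
```python
from h import *
import pickle
c=ctrl.camera("wrist"); pickle.dump(c,open("w3.pkl","wb"))
s=ctrl.sense(); print(s["clock"],s["position"],s["wrist_force"],s["wrist_torque"]); im=c["image"].copy()
for p in (list(s["position"][:2])+[.119],[.596,-.1535,.069]): cv2.circle(im,tuple(int(round(t)) for t in proj(c,p)),3,(0,0,255),-1)
w=ctrl.camera("scene")["image"][170:345,295:475]
im[:175,:180]=w
cv2.imwrite("pics/w3.png",im)
```

```text
5.25 [ 0.55191684 -0.14990571  0.08322917] [-7.74287903  0.4568395  11.73258032] [0.22934443 1.28226394 0.0305884 ]
```

View pics/w3.png

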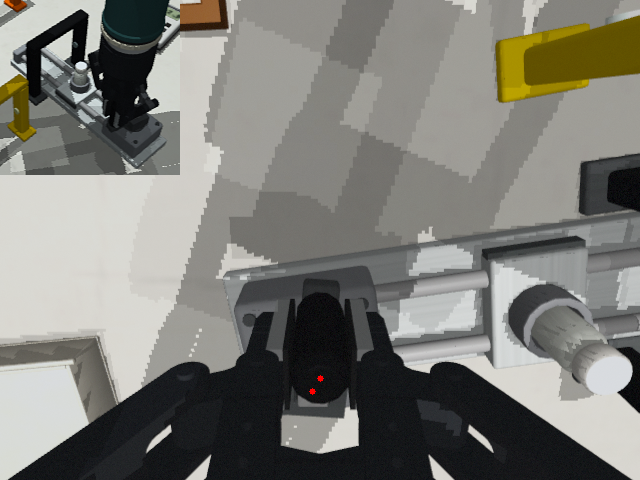

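The knob is held at about (320,380) over the hub, with the crank at roughly 180° and still seated. The force shows my circle is a few millimetres too far inward (+x), so I'll ease outward and read the response.

>>> drive_tool --moves '[{"xyz":[2,0,0],"dr":[0,0,0],"jaw":15},{"xyz":[0,0,0],"dr":[0,0,0],"jaw":15},{"xyz":[0,0,0],"dr":[0,0,0],"jaw":15},{"xyz":[0,0,0],"dr":[0,0,0],"jaw":15},{"xyz":[0,0,0],"dr":[0,0,0],"jaw":15},{"xyz":[0,0,0],"dr":[0,0,0],"jaw":15},{"xyz":[0,0,0],"dr":[0,0,0],"jaw":15},{"xyz":[0,0,0],"dr":[0,0,0],"jaw":15}]'

```text
clock: 6.3
position: [0.5517, -0.1505, 0.0832]
tool_rot: [179.9, -0.2, -179.9]
wrist_force: [-3.4, 0.8, 7.5]
width: 0.222
grasp_force: 25.3
```

>>> drive_tool --moves '[{"xyz":[0,10.35,0],"dr":[0,0,0],"jaw":15},{"xyz":[-4.0,9.65,0],"dr":[0,0,0],"jaw":15},{"xyz":[-6.35,8.3,0],"dr":[0,0,0],"jaw":15},{"xyz":[-8.3,6.35,0],"dr":[0,0,0],"jaw":15},{"xyz":[-9.65,4.0,0],"dr":[0,0,0],"jaw":15},{"xyz":[-10.35,1.35,0],"dr":[0,0,0],"jaw":15},{"xyz":[0,0,0],"dr":[0,0,0],"jaw":15},{"xyz":[0,0,0],"dr":[0,0,0],"jaw":15}]'

```text
clock: 7.3
position: [0.5927, -0.1123, 0.0832]
tool_rot: [-180.0, 0.0, -179.9]
wrist_force: [-0.4, -4.0, 1.0]
width: 0.223
grasp_force: 25.0
```

>>> drive_tool --moves '[{"xyz":[-10.35,-2.85,0],"dr":[0,0,0],"jaw":15},{"xyz":[-9.65,-4,0],"dr":[0,0,0],"jaw":15},{"xyz":[-8.3,-6.35,0],"dr":[0,0,0],"jaw":15},{"xyz":[-6.35,-8.3,0],"dr":[0,0,0],"jaw":15},{"xyz":[-4,-9.65,0],"dr":[0,0,0],"jaw":15},{"xyz":[-1.35,-10.35,0],"dr":[0,0,0],"jaw":15},{"xyz":[0,0,0],"dr":[0,0,0],"jaw":15},{"xyz":[0,0,0],"dr":[0,0,0],"jaw":15}]'

```text
clock: 8.3
position: [0.632, -0.1538, 0.0831]
tool_rot: [-180.0, -0.0, -180.0]
wrist_force: [-2.6, -0.1, 1.4]
width: 0.223
grasp_force: 24.9
```

>>> drive_tool --moves '[{"xyz":[2.0,-10.35,0],"dr":[0,0,0],"jaw":15},{"xyz":[4,-9.65,0],"dr":[0,0,0],"jaw":15},{"xyz":[6.35,-8.3,0],"dr":[0,0,0],"jaw":15},{"xyz":[8.3,-6.35,0],"dr":[0,0,0],"jaw":15},{"xyz":[9.65,-4,0],"dr":[0,0,0],"jaw":15},{"xyz":[10.35,-1.35,0],"dr":[0,0,0],"jaw":15},{"xyz":[10.35,1.35,0],"dr":[0,0,0],"jaw":15},{"xyz":[9.65,4,0],"dr":[0,0,0],"jaw":15}]'

```text
clock: 9.3
position: [0.573, -0.1887, 0.0835]
tool_rot: [-180.0, 0.2, -180.0]
wrist_force: [3.8, 5.4, -5.3]
width: 0.225
grasp_force: 24.6
```

>>> drive_tool --moves '[{"xyz":[8.3,6.35,0],"dr":[0,0,0],"jaw":15},{"xyz":[6.35,8.3,0],"dr":[0,0,0],"jaw":15},{"xyz":[4,9.65,0],"dr":[0,0,0],"jaw":15},{"xyz":[1.35,10.35,0],"dr":[0,0,0],"jaw":15},{"xyz":[-1.35,10.35,0],"dr":[0,0,0],"jaw":15},{"xyz":[-4,9.65,0],"dr":[0,0,0],"jaw":15},{"xyz":[-6.35,8.3,0],"dr":[0,0,0],"jaw":15},{"xyz":[-8.3,6.35,0],"dr":[0,0,0],"jaw":15}]'

```text
clock: 10.3
position: [0.5717, -0.1179, 0.0834]
tool_rot: [180.0, -0.1, -179.9]
wrist_force: [-1.5, -1.0, 2.0]
width: 0.224
grasp_force: 25.4
```

>>> drive_tool --moves '[{"xyz":[-9.65,4,0],"dr":[0,0,0],"jaw":15},{"xyz":[-10.35,1.35,0],"dr":[0,0,0],"jaw":15},{"xyz":[-10.35,-1.35,0],"dr":[0,0,0],"jaw":15},{"xyz":[-9.65,-4,0],"dr":[0,0,0],"jaw":15},{"xyz":[-8.3,-6.35,0],"dr":[0,0,0],"jaw":15},{"xyz":[-6.35,-8.3,0],"dr":[0,0,0],"jaw":15},{"xyz":[-4,-9.65,0],"dr":[0,0,0],"jaw":15},{"xyz":[-1.35,-10.35,0],"dr":[0,0,0],"jaw":15}]'

```text
clock: 11.3
position: [0.6316, -0.1545, 0.0832]
tool_rot: [-180.0, -0.0, -179.9]
wrist_force: [-1.6, 1.7, 2.0]
width: 0.227
grasp_force: 25.3
```

Run:
```python
from h import *
import pickle
c=ctrl.camera("scene");d=ctrl.camera("side");w=ctrl.camera("wrist"); pickle.dump((c,d,w),open("m4.pkl","wb"))
i=cv2.resize(c["image"][170:290,300:420],(400,400),interpolation=cv2.INTER_CUBIC)
j=cv2.resize(d["image"][195:315,290:410],(400,400),interpolation=cv2.INTER_CUBIC)
cv2.imwrite("pics/m4.png",np.hstack([i,j]))
```

```text
(no output)
```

View pics/m4.png

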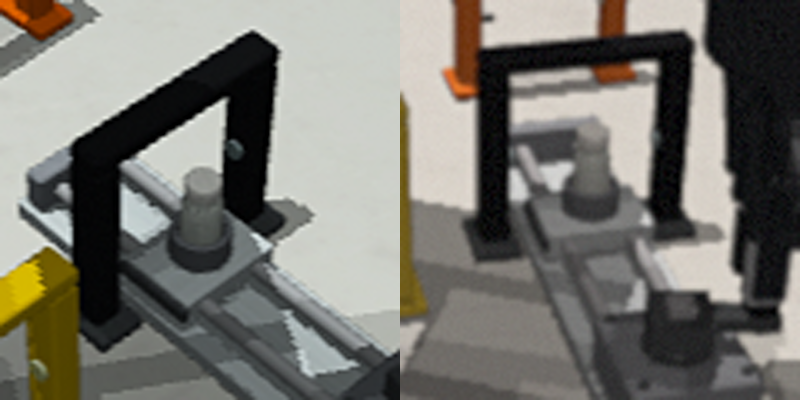

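The vial is about 20 mm short of the arch. The scene cap top is at (361,223) and the side cap at (348,234). The gate's outer top corners are at scene crop (255,33) and (279,48). I'll work these out along the slide.

Run:
```python
from h import *
import pickle
c,d,w=pickle.load(open("m4.pkl","rb"))
S=np.array([.5935,-.153]); a=np.radians(99.8); ux=np.array([np.cos(a),np.sin(a)]); uy=np.array([-ux[1],ux[0]])
def loc(p): q=p[:2]-S; return (q@ux*1e3).round(1),(q@uy*1e3).round(1)
print("vial scene",loc(onz(c,360.6,223.4,.087)),"side",loc(onz(d,347.9,234,.087)))
m=(c["image"].max(2)<50).astype(np.uint8); m[:, :315]=0; m[:,390:]=0; m[:175]=0; m[275:]=0
n,l,s,_=cv2.connectedComponentsWithStats(m); k=1+s[1:,4].argmax()
cn=max(cv2.findContours((l==k).astype(np.uint8),0,2)[0],key=cv2.contourArea)
h=cv2.approxPolyDP(cv2.convexHull(cn),1.5,True)[:,0]
for p in h: print(p,"z132",loc(onz(c,*p,.132)),"z0",loc(onz(c,*p,0)))
m=(d["image"].max(2)<50).astype(np.uint8); m[:, :305]=0; m[:,385:]=0; m[:195]=0; m[280:]=0
n,l,s,_=cv2.connectedComponentsWithStats(m); k=1+s[1:,4].argmax()
cn=max(cv2.findContours((l==k).astype(np.uint8),0,2)[0],key=cv2.contourArea)
print("side")
for p in cv2.approxPolyDP(cv2.convexHull(cn),1.5,True)[:,0]: print(p,"z132",loc(onz(d,*p,.132)),"z0",loc(onz(d,*p,0)))
g=cv2.cvtColor(c["image"],cv2.COLOR_BGR2GRAY); print(g[195:225:1,345].tolist())
```

```text
vial scene (np.float64(157.2), np.float64(-3.8)) side (np.float64(152.7), np.float64(-3.5))
[377 180] z132 (np.float64(182.7), np.float64(-67.3)) z0 (np.float64(283.0), np.float64(-185.5))
[382 184] z132 (np.float64(169.5), np.float64(-65.9)) z0 (np.float64(266.9), np.float64(-183.8))
[384 237] z132 (np.float64(81.0), np.float64(23.7)) z0 (np.float64(158.8), np.float64(-74.3))
[355 266] z132 (np.float64(69.9), np.float64(98.8)) z0 (np.float64(145.2), np.float64(17.5))
[329 274] z132 (np.float64(85.1), np.float64(137.8)) z0 (np.float64(163.7), np.float64(65.0))
[324 269] z132 (np.float64(97.1), np.float64(136.7)) z0 (np.float64(178.5), np.float64(63.7))
[315 224] z132 (np.float64(176.3), np.float64(83.8)) z0 (np.float64(275.2), np.float64(-0.9))
[324 211] z132 (np.float64(188.6), np.float64(52.8)) z0 (np.float64(290.2), np.float64(-38.7))
[372 181] z132 (np.float64(186.8), np.float64(-59.1)) z0 (np.float64(288.0), np.float64(-175.4))
side
[374 205] z132 (np.float64(177.5), np.float64(-63.1)) z0 (np.float64(443.9), np.float64(-170.7))
[377 208] z132 (np.float64(163.1), np.float64(-64.1)) z0 (np.float64(424.3), np.float64(-172.0))
[377 265] z132 (np.float64(-30.6), np.float64(8.0)) z0 (np.float64(160.4), np.float64(-73.8))
[313 272] z132 (np.float64(-27.4), np.float64(108.6)) z0 (np.float64(164.7), np.float64(63.4))
[310 264] z132 (np.float64(-4.7), np.float64(108.1)) z0 (np.float64(195.6), np.float64(62.7))
[313 211] z132 (np.float64(177.3), np.float64(60.9)) z0 (np.float64(443.5), np.float64(-1.6))
[210, 217, 179, 11, 5, 10, 10, 9, 10, 10, 11, 10, 9, 11, 8, 4, 0, 0, 177, 218, 211, 209, 209, 209, 210, 198, 209, 163, 163, 175]
```

>>> drive_tool --moves '[{"xyz":[1.7,-9.6,0],"dr":[0,0,0],"jaw":15},{"xyz":[4,-9.65,0],"dr":[0,0,0],"jaw":15},{"xyz":[6.35,-8.3,0],"dr":[0,0,0],"jaw":15},{"xyz":[8.3,-6.35,0],"dr":[0,0,0],"jaw":15},{"xyz":[9.65,-4,0],"dr":[0,0,0],"jaw":15},{"xyz":[10.35,-1.35,0],"dr":[0,0,0],"jaw":15},{"xyz":[10.35,1.35,0],"dr":[0,0,0],"jaw":15},{"xyz":[9.65,4,0],"dr":[0,0,0],"jaw":15}]'

```text
clock: 12.45
position: [0.571, -0.1875, 0.0834]
tool_rot: [-180.0, 0.0, -179.9]
wrist_force: [4.5, 3.2, -1.3]
width: 0.223
grasp_force: 24.9
```

>>> drive_tool --moves '[{"xyz":[8.3,6.35,0],"dr":[0,0,0],"jaw":15},{"xyz":[6.35,8.3,0],"dr":[0,0,0],"jaw":15},{"xyz":[4,9.65,0],"dr":[0,0,0],"jaw":15},{"xyz":[1.35,10.35,0],"dr":[0,0,0],"jaw":15},{"xyz":[-1.35,10.35,0],"dr":[0,0,0],"jaw":15},{"xyz":[-4,9.65,0],"dr":[0,0,0],"jaw":15},{"xyz":[-6.35,8.3,0],"dr":[0,0,0],"jaw":15},{"xyz":[-8.3,6.35,0],"dr":[0,0,0],"jaw":15}]'

```text
clock: 13.45
position: [0.5715, -0.1178, 0.0833]
tool_rot: [-180.0, -0.0, -179.9]
wrist_force: [0.3, -4.5, -0.2]
width: 0.223
grasp_force: 25.2
```

>>> drive_tool --moves '[{"xyz":[-9.65,4,0],"dr":[0,0,0],"jaw":15},{"xyz":[-10.35,1.35,0],"dr":[0,0,0],"jaw":15},{"xyz":[-10.35,-1.35,0],"dr":[0,0,0],"jaw":15},{"xyz":[0,0,0],"dr":[0,0,0],"jaw":15},{"xyz":[0,0,0],"dr":[0,0,0],"jaw":15},{"xyz":[0,0,0],"dr":[0,0,0],"jaw":15},{"xyz":[0,0,0],"dr":[0,0,0],"jaw":15},{"xyz":[0,0,0],"dr":[0,0,0],"jaw":15}]'

```text
clock: 14.45
position: [0.6015, -0.114, 0.0833]
tool_rot: [180.0, -0.0, -179.9]
wrist_force: [1.2, 0.7, 1.8]
width: 0.23
grasp_force: 25.3
```

Run:
```python
from h import *
import pickle
c=ctrl.camera("scene");d=ctrl.camera("side");w=ctrl.camera("wrist"); pickle.dump((c,d,w),open("m5.pkl","wb"))
i=cv2.resize(c["image"][170:290,300:420],(400,400),interpolation=cv2.INTER_CUBIC)
j=cv2.resize(d["image"][195:315,290:410],(400,400),interpolation=cv2.INTER_CUBIC)
cv2.imwrite("pics/m5.png",np.vstack([np.hstack([i,j])]))
g=cv2.cvtColor(c["image"],cv2.COLOR_BGR2GRAY); h=cv2.cvtColor(d["image"],cv2.COLOR_BGR2GRAY)
print(g[195:216,345].tolist(),h[200:218,345].tolist())
S=np.array([.5935,-.153]); a=np.radians(99.8); ux=np.array([np.cos(a),np.sin(a)])
for cam,u,r in ((c,345,(197.3,209.5)),): print([(onz(cam,u,v,.132)[:2]-S)@ux for v in r])
```

```text
[208, 214, 178, 11, 5, 9, 11, 11, 11, 10, 10, 11, 10, 10, 10, 4, 2, 0, 175, 215, 210] [201, 200, 199, 202, 207, 187, 123, 49, 22, 20, 22, 19, 10, 2, 42, 108, 166, 175]
[np.float64(0.18887459774912477), np.float64(0.16751138816676348)]
```

View pics/m5.png

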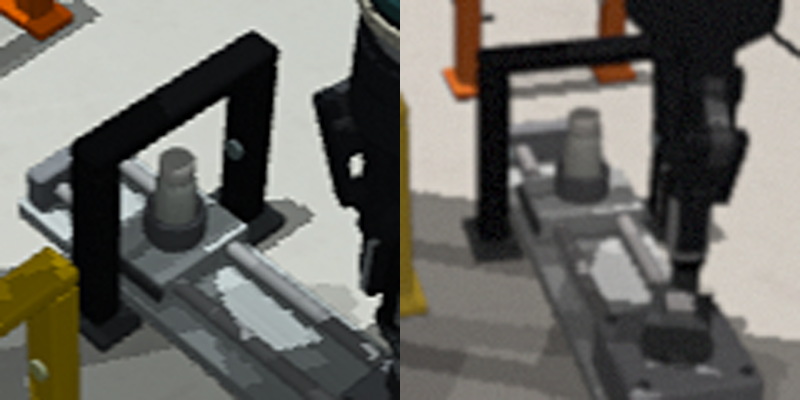

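The vial is now under the arch, with its cap at scene (353,217). The bridge top face spans 167.5–188.9 mm along the slide, and its 21 mm width fits the given 22 mm, so its centre is at 178 mm. The vial is expected at about 177 mm. Next I let go and rise.

>>> drive_tool --moves '[{"xyz":[0,0,0],"dr":[0,0,0],"jaw":30},{"xyz":[0,0,0],"dr":[0,0,0],"jaw":40},{"xyz":[0,0,0],"dr":[0,0,0],"jaw":50},{"xyz":[0,0,0],"dr":[0,0,0],"jaw":50},{"xyz":[0,0,-10],"dr":[0,0,0],"jaw":50},{"xyz":[0,0,-30],"dr":[0,0,0],"jaw":50},{"xyz":[0,0,-40],"dr":[0,0,0],"jaw":50},{"xyz":[0,0,-40],"dr":[0,0,0],"jaw":50}]'

```text
clock: 15.6
position: [0.6015, -0.1142, 0.2051]
tool_rot: [-180.0, 0.0, -179.9]
wrist_force: [0.4, 0.3, 0.7]
width: 0.589
grasp_force: 0.0
```

>>> drive_tool --moves '[{"xyz":[0,-40,-30],"dr":[0,0,0],"jaw":50},{"xyz":[0,-50,0],"dr":[0,0,0],"jaw":50},{"xyz":[0,-50,0],"dr":[0,0,0],"jaw":50},{"xyz":[0,-50,0],"dr":[0,0,0],"jaw":50},{"xyz":[0,0,0],"dr":[0,0,0],"jaw":50},{"xyz":[0,0,0],"dr":[0,0,0],"jaw":50},{"xyz":[0,0,0],"dr":[0,0,0],"jaw":50},{"xyz":[0,0,0],"dr":[0,0,0],"jaw":50}]'

```text
clock: 16.6
position: [0.602, -0.3029, 0.2336]
tool_rot: [180.0, -0.0, -179.8]
wrist_force: [-0.2, 0.8, -0.4]
width: 0.587
grasp_force: 0.0
```

Run:
```python
from h import *
import pickle
c=ctrl.camera("scene");d=ctrl.camera("side")
i=cv2.resize(c["image"][170:345,295:475],(400,389),interpolation=cv2.INTER_CUBIC)
j=cv2.resize(d["image"][195:345,290:410],(400,389),interpolation=cv2.INTER_CUBIC)
cv2.imwrite("pics/m6.png",np.hstack([i,j]))
S=np.array([.5935,-.153]); a=np.radians(99.8); ux=np.array([np.cos(a),np.sin(a)]); uy=np.array([-ux[1],ux[0]])
v=onz(c,353.1,217.4,.087); q=v[:2]-S; print(v,q@ux,q@uy)
for p in ((315,224),(372,181),(382,184)): e=onz(c,*p,.132)[:2]-S; print(e@ux,e@uy)
```

```text
[0.56808103 0.02177437 0.087     ] 0.17655059043176116 -0.0047002051084190765
0.17633909208107998 0.08376995438811254
0.18680281280873998 -0.05905677334003369
0.16946817240657433 -0.06594818842497947
```

View pics/m6.png

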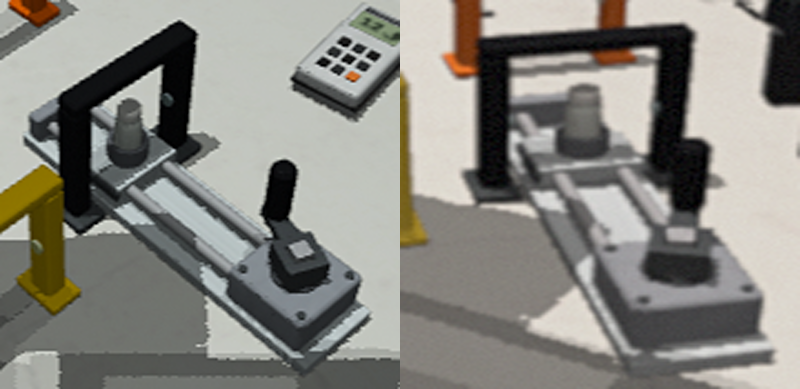

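The crank stands seated and level, with its knob at crop (282,190), and is released. The upright vial at crop (130,130) is under the arch, 176.6 mm along the slide against 178 mm for the gate.

```bash
python3 -c "
from rig import ctrl
print(ctrl.hand_in())"
```

```text
the job is handed in; nothing more can be done
None
```

I wound the vial about 2.5 turns along the slide and handed the job in at about 17 s; no verdict came back. By camera the vial stands upright under the black arch, about 2 mm short of its centre (at most about 6 mm by my other measurement), with the crank released and seated.

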